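Tighten the microtome knife and feed one step

ROBOT

A 7-joint arm with a two-finger parallel gripper is mounted at the origin on a cart in front of the work surface, level with it; the furniture and walls round the work are solid. World frame = base frame: x ahead of the robot, y to its left, z up, the work surface at z = 0. Lengths are in m, angles in degrees, forces in N, time in s.
With the tool pointing down it reaches from about 0.4 to 0.925 m from the base axis. Payload 5.6 kg.
Tool frame: the origin (TCP) lies on the mounting face of the last link; the fingertips stand 173 mm ahead of it and the grasp point (between the pads) lies 155 mm ahead of it; z points along the fingers, y is the line along which they close (so a half turn about z gives the same grasp; the last joint's range is limited). The gripper opens to 85 mm and grips with 20 to 120 N. Pads are 22 mm wide; open, the fingers measure 114 mm over their backs; the gripper's body (76 mm by 85 mm) begins 54 mm behind the grasp point. The pads swing forward as they close: fully open they stand 13 mm farther back than shut.
Start: joints at [-73.682, 26.786, -0.665, 91.828, 0.344, 61.387, -3.226], TCP at [0.209, 0.615, 0.405] pointing down, gripper open.
Joint ranges: [-144.91, 144.91], [-17.63, 115.5], [-89.93, 88.59], [15.96, 139.68], [-74.01, 254.01], [8.47, 105.57], [-167.45, 167.45]. Speed limits (degrees/s): [147.25, 147.25, 180, 180, 180, 180, 180].

INTERFACE

Orientations are given as [roll, pitch, yaw] about the fixed x, y, z axes, in that order (R = Rz(yaw) Ry(pitch) Rx(roll)).
In Python, from plant import env gives the robot as it stands.
- The arm moves only by the tool step_arm, never from a script. Its argument "increments" is a list of rows, each an object with "xyz": the shift along the world's x, y, z in units of 30 mm (1.0 is 30 mm), a list of three; "rot": the turn, a rotation vector about the world's x, y, z in units of 4 degrees (1.0 is 4 degrees), a list of three; "jaw": the opening, from -1 (shut) to 1 (fully open). A call has 1 to 20 rows; each row shifts and turns the commanded pose from where the row before left it; what a row does not reach is not made up. A row lasts 1/8 s, in which the tool goes at most 62.5 mm and 10.7 degrees, less where a joint would pass 70% of its speed; a pose out of reach is approached as far as the arm can. A call with a number of a shift or a turn outside -1 to 1 is refused whole. A call with a gripper value outside its range is refused whole. The fingers move at their own pace and stop on an object; "squeeze" is the grip in N (left out, the last holds). Time passes only in rows, so rows that do not move let the fingers close. It gives the time, the measured TCP pose, the force, the opening and the grip force at its end, in the units of the state.
- env.sense(): the state, without advancing time (a new reading comes with each control period).
- env.grab_frame(name): name is "scene" or "top"; returns (picture, depth): 400x640x3 uint8, blue, green, red; 400x640 float32, m along the optical axis (not along the pixel's ray), 0 where there is no reading.
- env.camera_model(name): a dict with "mtx" (3x3 intrinsics, pixels), "R" (3x3) and "t" (3): a world point X has camera coordinates R X + t. Camera axes: x right, y down, z forward; pixel columns grow to the right and rows downward; lengths in m; the calibration is good to about 2 mm. A picture is of the moment at which its call begins. camera_model takes no time and is no camera call.
- env.sign_off(): hands the job in; it is judged then, once.
The state is a dict: "time_s": time; "q": joint angles; "joint_velocities": joint speeds; "joint_torque": joint torques, N m; "eef_pos": TCP position; "eef_rot": TCP orientation; "wrist_force": force on the tool from outside, world axes, zero at the start; "torque": the same for the moment, N m; "gripper_width": opening from 0.0 (shut) to 1.0 (fully open); "gripper_force": force on a finger pad.
Only numpy, scipy, OpenCV 4.12 (cv2) and the standard library are available. Lean on these libraries where they do the work, as an engineer would, in place of code of your own. Each camera call takes 0.05 s, during which the arm holds its last target. There are 200 camera calls.

TASK

The sledge microtome's knife has been set but is still loose. Take the T-key that stands in the machine's base, tighten both knife-clamp screws clockwise until each comes up tight, and put the key back upright in its hole. Once the knife is tight, swing the feed lever over to its stop and ease it back to rest without letting it snap; keep off the knife and leave the other things where they lie.

Things in the scene. Friction and masses are not known exactly. Their poses are not given: they have to be found in the camera images.
- microtome: Compact white-and-grey sledge microtome fixed to the bench, base 240 x 200 x 36 mm. Origin on the bench under the machine, 20 mm behind the middle of the base; x points to its back (away from the operator), y to its left, z up. Two grey pillars at y = +-70 mm (x -42 to 40 mm, 127 mm high) carry the knife across; the key hole is at the front left, the feed lever at the front right.
- key: Loose steel T-key, 120 mm tall, 0.16 kg, upright in its hole. Origin at the centre of its lower end, z up. Bottom 17 mm: flat blade 28 mm wide along its x, 7 mm thick along y, tapering to 24 x 4 mm in the last 3.5 mm; then a flange 42 mm in diameter, 6 mm high; a shaft 17 mm in diameter; on top (98 to 120 mm up) a black cross bar 110 mm long along x, 20 mm wide along y.
- key_grip (a point): Middle of the key's cross bar, 109 mm above its lower end; axes as the key's.
- key_hole (a point): Centre of the mouth (73 mm above the bench) of the round key hole, 33 mm in diameter and 23 mm deep, in an upright boss 47 mm in diameter at the front left of the machine. The stowed key hangs in it with its flange flat on the rim, its lower end 17 mm below the mouth, at any yaw.
- left_slot (a point): Centre of the left clamp screw's slot, at the flat top of its head (140 mm above the bench). Steel head 38 mm in diameter, flush in an aluminium collar of 47 mm on the left pillar. The slot is closed at its ends: 30 mm long along this point's x, 8.5 mm wide along its y, 13 mm deep; the axes turn with the screw.
- right_slot (a point): The same for the right clamp screw, on the right pillar.
- left_screw (a joint): Angle of the left clamp screw, rad; grows as it is turned clockwise seen from above (tighter). The screw turns freely with some friction until it comes up hard against the knife; where that is (1.7 to 2.4) is not marked and must be felt. It stays where it is left.
- right_screw (a joint): The same for the right clamp screw; it comes up tight at its own angle.
- knife: Steel knife, a bar 188 mm long along the machine's y and 38 mm wide, lying across the pillars under the clamp arms, 98 to 105 mm above the bench, its sharp edge to the back. Origin at the middle of its underside. Not to be touched.
- lever_knob (a point): Middle of the round black knob that stands upright on the end of the feed lever, 20 mm in diameter, gripped part from 14 mm below to 10 mm above this point (112 mm above the bench; top 15 mm above it). The lever arm, 7 mm high, lies 28 to 36 mm below this point and reaches 85 mm from its upright pivot, which at rest lies 85 mm to the machine's left (+y) of the knob.
- feed_lever (a joint): Angle of the feed lever, rad: 0 at rest (pointing to the machine's right), grows clockwise seen from above as the knob is swung towards the operator; stop at 1.0. A spring returns it: about 1 N at the knob at rest, 3.5 N at the stop.
- feed_dial (a joint): Angle of the graduated dial under the lever, rad, 0 at the start: the lever carries it along clockwise on its way to the stop and leaves it there on its way back.
- petri_dish: Petri dish, 91 mm across, 16 mm high, bystander to the left of the machine.
- slide_mailer: Blue slide mailer, 36 x 82 x 20 mm, bystander to the left of the machine.
- forceps: Steel forceps, 130 mm long, bystander lying at the front left.
There are look-alikes about, which are no part of the job. Of the things shaped like the key, the steel one is meant.

How it is judged (in metres and radians):
On the way, in this order (a step that is already met when the one before it is completed fails the run):
1. both clamp screws are tight, each within 0.1 rad of where it stops (value of joint left_screw above 2.15 rad and value of joint right_screw above 1.75 rad), for 0.1 s.
2. the feed lever is at its stop (within 0.07 rad) (value of joint feed_lever above 0.93 rad), for 0.1 s.
At the end, for the whole second after the job is handed in: Both clamp screws are within 0.1 rad of where they come up tight; the feed dial has been carried round one step (over 0.85 rad) and the lever is back at rest (within 0.06 rad); the key stands at rest in its hole, its lower end at least 13 mm below the mouth, tilted less than 0.08 rad (all of step 1 and value of joint feed_lever below 0.06 rad and value of joint feed_dial above 0.85 rad and z of key in the frame of key_hole below -0.013 m and horizontal distance between key and key_hole below 0.006 m and angle between key's own z axis and vertical below 0.08 rad and linear speed of key below 0.02 m/s); the robot touches nothing.
It fails at once if the feed lever snaps back (faster than 5 rad/s) (velocity of joint feed_lever below -5 rad/s).
It fails at once if the knife is touched (over 2 N) (contact force between knife and anything else above 2 N).
It fails at once if a bystander is moved more than 20 mm (distance of any of petri_dish, slide_mailer, forceps from where it was at the start of the episode above 0.02 m).
It also fails if it takes over 72 s, if anything falls off the work surface, if the arm or the gripper's body presses on something with over 40 N, if the wrist force passes 120 N, or if a joint passes its speed limit or range.

## Working session

There is one attempt and no reset: what is moved stays moved. The work goes in short steps, Python scripts to look and compute and a tool call to move; the robot and the scene stay as the last step left them, time stands still between calls to the robot, and variables do not carry over. Pictures are saved under pics/ and viewed, at most 10 in all, crops included, and the job is handed in when it is done.

Besides the shell and the picture viewer there is one more tool, called after "Request:" in YAML: its name, and indented under it one key for each argument. step_arm: Moves the arm, as the interface text tells. Its arguments: {"type":"object","properties":{"increments":{"type":"array","items":{"type":"object","properties":{"xyz":{"type":"array","items":{"type":"number"}},"rot":{"type":"array","items":{"type":"number"}},"jaw":{"type":"number"}}}},"squeeze":{"type":"number"}},"required":["increments"]}

```bash
ls; mkdir -p pics
python3 - <<'E'
from plant import env
import cv2,numpy as np
for n in("scene","top"):
    im,d=env.grab_frame(n); cv2.imwrite(f"pics/{n}0.png",im); np.save(f"{n}_d0.npy",d)
    m=env.camera_model(n); print(n,m)
print(env.sense())
E
```

```text
pics
scene {'mtx': array([[490.25122855,   0.        , 329.50703124],
       [  0.        , 490.25122855, 204.37366305],
       [  0.        ,   0.        ,   1.        ]]), 'R': array([[ 0.55082025, -0.83440116, -0.01928093],
       [-0.40348054, -0.24598832, -0.88130199],
       [ 0.73061652,  0.49321847, -0.47215998]]), 't': array([-0.32545513,  0.31093907,  0.59411932])}
top {'mtx': array([[500.8526366 ,   0.        , 312.43746869],
       [  0.        , 500.8526366 , 202.4956259 ],
       [  0.        ,   0.        ,   1.        ]]), 'R': array([[-1.37233097e-03, -9.99980555e-01,  6.08333745e-03],
       [-9.84763168e-01,  2.93530714e-04, -1.73900592e-01],
       [ 1.73895425e-01, -6.22929583e-03, -9.84744422e-01]]), 't': array([-0.01415851,  0.57740238,  0.96654771])}
{'time_s': 0.1, 'q': array([-73.68136792,  26.83264642,  -0.66471247,  91.87558565,
         0.3440528 ,  61.38795445,  -3.2265066 ]), 'joint_velocities': array([-0.12113223, -0.12160356, -0.05609848, -0.1480578 , -0.04895302,
       -0.10032836,  0.00880468]), 'joint_torque': array([ 8.13236857e-04, -5.33516550e+01,  2.14594218e-02, -2.51963460e+01,
        1.14928605e-02,  4.32482106e-03,  1.51735094e-05]), 'eef_pos': array([0.20925521, 0.6151576 , 0.40381462]), 'eef_rot': array([-1.79906043e+02,  7.02891747e-03,  1.61213270e+02]), 'wrist_force': array([-0.73806363,  0.1039835 , -0.29355259]), 'torque': array([ 0.0202897 , -0.00418452, -0.01958284]), 'gripper_force': 0.0, 'gripper_width': 0.9972674377588377}
```

View pics/top0.png

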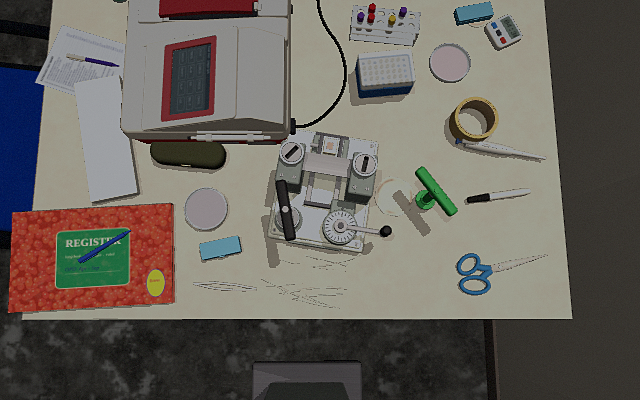

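View pics/scene0.png

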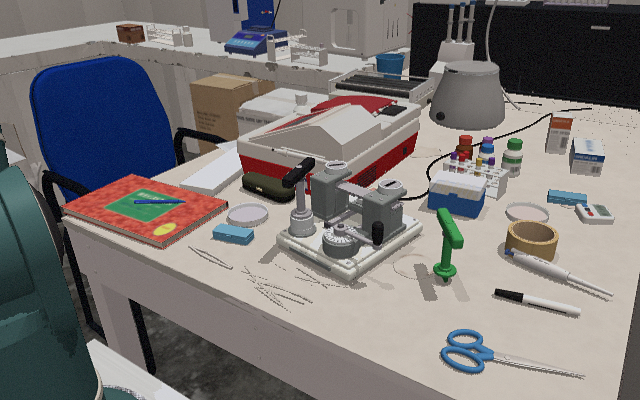

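The top view shows the microtome at about (325,190), with the black-barred steel T-key at (285,210). The left and right screws are at (291,151) and (365,162), and the lever knob is at (386,231). Things that could be taken for the key are the green T-key at (435,190), which stands off the machine, and the steel key with the black bar at (285,210). I choose the steel one and check it in a close crop.

Run:
```python
import cv2
im=cv2.imread("pics/top0.png")[125:255,265:405]
cv2.imwrite("pics/c0.png",cv2.resize(im,None,fx=4.5,fy=4.5,interpolation=cv2.INTER_CUBIC))
im=cv2.imread("pics/scene0.png")[150:280,270:430]
cv2.imwrite("pics/c1.png",cv2.resize(im,None,fx=4.5,fy=4.5,interpolation=cv2.INTER_CUBIC))
```

```text
(no output)
```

View pics/c0.png

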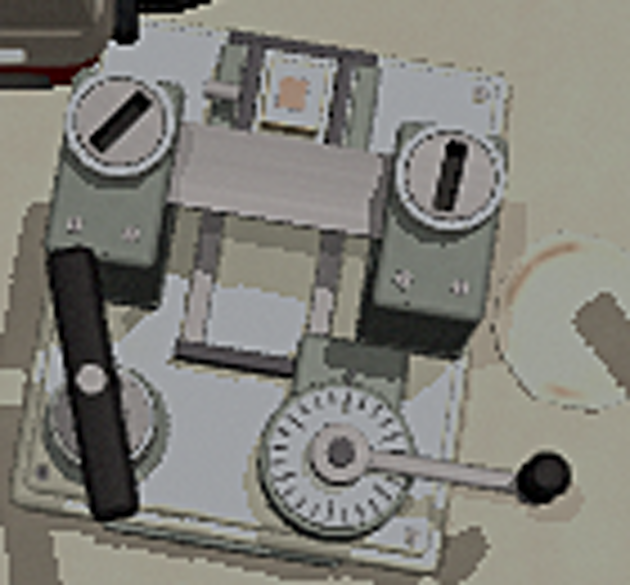

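View pics/c1.png

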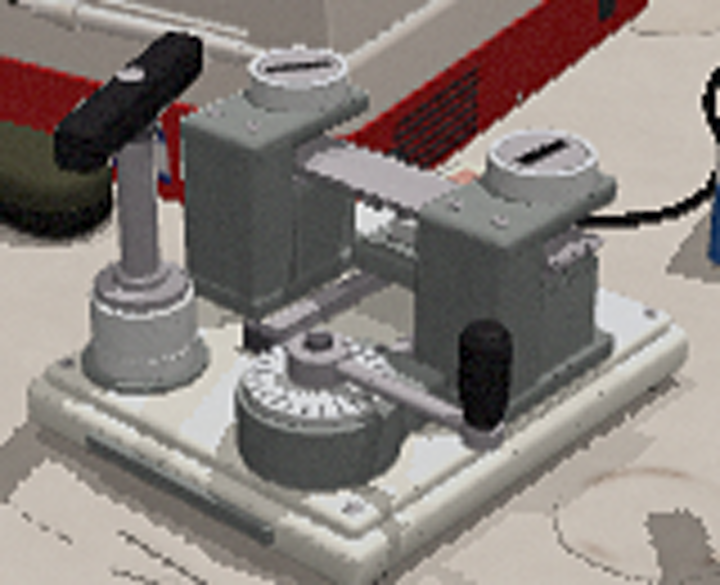

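The top crop shows the steel key's bar with a light dot at full-image (285,209), the left slot at (292,152), the right slot at (365,164) and the knob at (386,231). The scene crop shows a steel shaft in the boss, so this is the right key. Next I measure by masks and two-view triangulation.

```bash
cat > h.py <<'E'
import cv2,numpy as np
from plant import env
CM={n:env.camera_model(n) for n in("scene","top")}
def tri(ps,pt):
    P=[CM[n]["mtx"]@np.c_[CM[n]["R"],CM[n]["t"]] for n in("scene","top")]
    X=cv2.triangulatePoints(P[0],P[1],np.float64(ps).reshape(2,1),np.float64(pt).reshape(2,1)).ravel(); return X[:3]/X[3]
def onplane(n,p,z):
    m=CM[n]; r=m["R"].T@np.linalg.inv(m["mtx"])@[p[0],p[1],1]; c=-m["R"].T@m["t"]
    return c+r*(z-c[2])/r[2]
def blob(im,win,f,near):
    x0,y0,x1,y1=win; g=f(im[y0:y1,x0:x1].astype(int)).astype(np.uint8)
    n,l,s,c=cv2.connectedComponentsWithStats(g)
    k=min((i for i in range(1,n) if s[i,4]>=4),key=lambda i:np.hypot(*(c[i]+[x0,y0]-near)))
    return np.argwhere(l==k)[:,::-1]+[x0,y0]
def yaw(pts,z,n="top"):
    c=cv2.minAreaRect(pts.astype(np.float32)); b=cv2.boxPoints(c)
    e=b[1]-b[0] if np.hypot(*(b[1]-b[0]))>np.hypot(*(b[2]-b[1])) else b[2]-b[1]
    m=np.array(c[0]); v=onplane(n,m+e/2,z)-onplane(n,m-e/2,z); return np.degrees(np.arctan2(v[1],v[0])),np.hypot(*v[:2]),m
E
cat > m.py <<'E'
from h import *
t=cv2.imread("pics/top0.png");s=cv2.imread("pics/scene0.png")
dark=lambda a:a.max(2)<70
light=lambda a:a.min(2)>100
def show(n,S,T,z):
    ps,pt=S.mean(0),T.mean(0); y=yaw(T,z)
    print(n,len(S),len(T),"px",ps.round(1),pt.round(1),"X",tri(ps,pt).round(4),"plane top/scene",onplane("top",pt,z).round(4),onplane("scene",ps,z).round(4),"yaw,len",np.round(y[0],1),np.round(y[1],4))
show("Lslot",blob(s,(322,158,354,174),dark,(338,165)),blob(t,(282,142,303,163),dark,(292,152)),.140)
show("Rslot",blob(s,(378,176,404,192),dark,(390,183)),blob(t,(356,153,375,173),dark,(365,164)),.140)
show("dot",blob(s,(292,160,306,173),light,(299,166.5)),blob(t,(281,205,290,214),light,(285,209)),.176)
show("bar",blob(s,(280,155,318,190),dark,(299,170)),blob(t,(272,178,297,243),dark,(285,209)),.176)
show("knob",blob(s,(370,218,386,245),dark,(378,234)),blob(t,(378,222,395,239),dark,(386,231)),.118)
wh=lambda a:a.min(2)>120
show("Lhead",blob(s,(322,158,354,174),light,(338,165)),blob(t,(279,140,306,165),light,(292,152)),.140)
show("Rhead",blob(s,(378,176,404,192),light,(390,183)),blob(t,(354,151,378,176),light,(365,164)),.140)
g=cv2.cvtColor(t,cv2.COLOR_BGR2GRAY)
c=cv2.HoughCircles(cv2.resize(g[195:255,265:360],None,fx=4,fy=4,interpolation=cv2.INTER_CUBIC),cv2.HOUGH_GRADIENT,1,60,param1=120,param2=25,minRadius=35,maxRadius=75)
print((c[0]/4+[265,195,0]).round(1))
E
python3 m.py
```

```text
Lslot 7 68 px [339. 164.] [291.2 151.4] X [0.6616 0.0235 0.1385] plane top/scene [0.6593 0.0258 0.14  ] [0.6613 0.0196 0.14  ] yaw,len -43.8 0.0297
Rslot 16 71 px [390.1 183.4] [364.6 163.7] X [ 0.6359 -0.1123  0.1386] plane top/scene [ 0.6355 -0.1121  0.14  ] [ 0.6333 -0.1136  0.14  ] yaw,len -14.7 0.0296
dot 72 32 px [296.1 163.5] [284.8 208.6] X [0.542  0.0363 0.1822] plane top/scene [0.5443 0.0351 0.176 ] [0.5517 0.0466 0.176 ] yaw,len -90.0 0.0106
bar 519 761 px [297.5 173.7] [285.9 207.5] X [0.5469 0.0366 0.1591] plane top/scene [0.5462 0.0333 0.176 ] [0.5151 0.016  0.176 ] yaw,len -179.5 0.1095
knob 274 106 px [377.  231.9] [385.3 231. ] X [ 0.5123 -0.1524  0.1072] plane top/scene [ 0.5111 -0.1509  0.118 ] [ 0.4965 -0.1605  0.118 ] yaw,len -90.0 0.0207
Lhead 475 405 px [337.6 165.3] [291.5 150.4] X [0.663  0.0249 0.1351] plane top/scene [0.6613 0.0251 0.14  ] [0.6541 0.0185 0.14  ] yaw,len -90.0 0.0489
Rhead 372 435 px [391.1 183.5] [365.8 162.3] X [ 0.6383 -0.114   0.1379] plane top/scene [ 0.6382 -0.1144  0.14  ] [ 0.6338 -0.1155  0.14  ] yaw,len 178.9 0.0464
[[339.4 227.4  18. ]
 [286.1 223.9  17.2]]
```

```bash
cat > m2.py <<'E'
from h import *
t=cv2.imread("pics/top0.png");s=cv2.imread("pics/scene0.png")
def pca(P,z):
    v=cv2.fitLine(P.astype(np.float32),cv2.DIST_L2,0,.01,.01).ravel(); m=v[2:]; d=onplane("top",m+v[:2]*20,z)-onplane("top",m-v[:2]*20,z)
    return np.degrees(np.arctan2(d[1],d[0])).round(1)
for th in(40,50,60):
    B=blob(t,(272,178,297,243),lambda a:a.max(2)<th,(285,209)); r=cv2.minAreaRect(B.astype(np.float32)); c=np.array(r[0])
    print("bar",th,len(B),pca(B,.176),r,onplane("top",c,.176).round(4))
for th in(60,75,90):
    for n,w,q in(("L",(282,142,303,163),(292,152)),("R",(356,153,375,173),(365,164))):
        B=blob(t,w,lambda a:a.max(2)<th,q);r=cv2.minAreaRect(B.astype(np.float32)); print(n,th,len(B),pca(B,.14),onplane("top",r[0],.14).round(4),onplane("top",B.mean(0),.14).round(4))
print(s[160:172:1,294:306].max(2))
for th in(80,95,110):
    for n,w,q in(("L",(326,160,350,170),(338,164.5)),("R",(380,177,402,190),(390,183))):
        B=blob(s,w,lambda a:a.max(2)<th,q); print(n,th,len(B),B.mean(0).round(1),onplane("scene",B.mean(0),.14).round(4))
E
python3 m2.py
```

```text
bar 40 512 -174.9 ((289.689208984375, 209.1351318359375), (60.99202346801758, 20.385473251342773), 80.53767395019531) [0.5433 0.0265 0.176 ]
bar 50 711 -173.9 ((285.5, 210.0), (60.0, 21.0), 90.0) [0.5418 0.0339 0.176 ]
bar 60 738 -173.6 ((285.5, 209.5), (61.0, 21.0), 90.0) [0.5427 0.0339 0.176 ]
L 60 66 -43.5 [0.6591 0.0262 0.14  ] [0.6591 0.0262 0.14  ]
R 60 68 -12.7 [ 0.6355 -0.1122  0.14  ] [ 0.6356 -0.1122  0.14  ]
L 75 69 -45.0 [0.6591 0.0252 0.14  ] [0.6593 0.0257 0.14  ]
R 75 71 -14.1 [ 0.6354 -0.112   0.14  ] [ 0.6355 -0.1121  0.14  ]
L 90 76 -45.3 [0.6591 0.0252 0.14  ] [0.6594 0.0252 0.14  ]
R 90 73 -14.5 [ 0.6356 -0.112   0.14  ] [ 0.6355 -0.112   0.14  ]
[[135 137 138 136 138 136 138 138 140  29  34  38]
 [135 134 135 132 134 137 139 140  31  39  31  39]
 [137 137 137 137 140 135 127  31  35  35  31  36]
 [134 137 136 139 136  73  28  31  36  34  39  41]
 [137 133 137 137  36  67  49  42  31  36  26  35]
 [137 134 143 122 120 168 127 103  31  37  40  36]
 [137 130 189 185 184 185 188 190  34  31  39  38]
 [125  20 109 177 182 185 177 113  33  43  24  28]
 [ 34  39  34  32  36  29  30  33  25  27  16  20]
 [ 34  37  45  36  34  36  41  38  30  26  16  24]
 [ 36  41  36  38  41  35  36  23  26  20  21  29]
 [ 38  34  39  39  38  37  30  19  13  17  15  23]]
L 80 15 [335.3 164.3] [0.6559 0.0252 0.14  ]
R 80 20 [390.2 183.4] [ 0.6334 -0.1138  0.14  ]
L 95 17 [335.2 164.4] [0.6554 0.0251 0.14  ]
R 95 27 [389.8 183.4] [ 0.6328 -0.1133  0.14  ]
L 110 18 [335.7 164.4] [0.656  0.0244 0.14  ]
R 110 29 [389.8 183.4] [ 0.6329 -0.1132  0.14  ]
```

```bash
cat > m3.py <<'E'
from h import *
t=cv2.imread("pics/top0.png").max(2)
d=(298.6,166.2)
print(onplane("scene",d,.176),tri(d,(284.8,208.6)))
P=[];
for r in range(186,238):
    c=np.where(t[r,272:298]<50)[0]+272
    if len(c)>6: P.append((np.median(c),r))
for k in(slice(0,None),slice(10,-10)):
    v=cv2.fitLine(np.float32(P[k]),cv2.DIST_HUBER,0,.01,.01).ravel();m=v[2:]
    e=onplane("top",m+v[:2]*20,.176)-onplane("top",m-v[:2]*20,.176);print(np.degrees(np.arctan(e[1]/e[0])))
for r in(190,200,220,230): print(np.where(t[r,272:298]<50)[0]+272)
E
python3 m3.py
```

```text
[0.54364363 0.0346793  0.176     ] [0.54432729 0.03518238 0.17563118]
8.898319121474008
10.076796630781743
[277 278 279 280 281 282 283 284 285 286 287 288 289 290 291 292 293 294
 295 296 297]
[278 279 280 281 282 283 284 285 286 287 288]
[281 282 283 284 285 286 287 288 289 290 291 292]
[283 284 285 286 287 288 289 290 291 292 293 294]
```

Request:
step_arm:
  increments:
    - {"xyz": [0.558, -0.965, 0], "rot": [0, 0, 0.335], "jaw": 1}
    - {"xyz": [0.558, -0.965, 0], "rot": [0, 0, 0.335], "jaw": 1}
    - {"xyz": [0.558, -0.965, 0], "rot": [0, 0, 0.335], "jaw": 1}
    - {"xyz": [0.558, -0.965, 0], "rot": [0, 0, 0.335], "jaw": 1}
    - {"xyz": [0.558, -0.965, 0], "rot": [0, 0, 0.335], "jaw": 1}
    - {"xyz": [0.558, -0.965, 0], "rot": [0, 0, 0.335], "jaw": 1}
    - {"xyz": [0.558, -0.965, 0], "rot": [0, 0, 0.335], "jaw": 1}
    - {"xyz": [0.558, -0.965, 0], "rot": [0, 0, 0.335], "jaw": 1}
    - {"xyz": [0.558, -0.965, 0], "rot": [0, 0, 0.335], "jaw": 1}
    - {"xyz": [0.558, -0.965, 0], "rot": [0, 0, 0.335], "jaw": 1}
    - {"xyz": [0.558, -0.965, 0], "rot": [0, 0, 0.335], "jaw": 1}
    - {"xyz": [0.558, -0.965, 0], "rot": [0, 0, 0.335], "jaw": 1}
    - {"xyz": [0.558, -0.965, 0], "rot": [0, 0, 0.335], "jaw": 1}
    - {"xyz": [0.558, -0.965, 0], "rot": [0, 0, 0.335], "jaw": 1}
    - {"xyz": [0.558, -0.965, 0], "rot": [0, 0, 0.335], "jaw": 1}
    - {"xyz": [0.558, -0.965, 0], "rot": [0, 0, 0.335], "jaw": 1}
    - {"xyz": [0.558, -0.965, 0], "rot": [0, 0, 0.335], "jaw": 1}
    - {"xyz": [0.558, -0.965, 0], "rot": [0, 0, 0.335], "jaw": 1}
    - {"xyz": [0.558, -0.965, 0], "rot": [0, 0, 0.335], "jaw": 1}
    - {"xyz": [0.558, -0.965, 0], "rot": [0, 0, 0.335], "jaw": 1}

```text
time_s: 2.6
eef_pos: [0.5444, 0.0354, 0.4044]
eef_rot: [180.0, -0.0, -171.9]
wrist_force: [-0.0, -0.8, 0.5]
gripper_width: 1.006
gripper_force: 0.0
```

Request:
step_arm:
  increments:
    - {"xyz": [0, 0, -0.7], "rot": [0, 0, 0.45], "jaw": 1}
    - {"xyz": [0, 0, -0.7], "jaw": 1}
    - {"xyz": [0, 0, -0.7], "jaw": 1}
    - {"xyz": [0, 0, -0.5], "jaw": 1}
    - {"xyz": [0, 0, -0.25], "jaw": 1}
    - {"jaw": -1}
    - {"jaw": -1}
    - {"jaw": -1}
    - {"jaw": -1}
    - {"jaw": -1}
    - {"jaw": -1}
    - {"jaw": -1}
  squeeze: 90

```text
invalid input
```

```bash
python3 -c "
from plant import env
s=env.sense();print(s['q'].round(1),s['wrist_force'].round(1),s['torque'].round(2))"
```

```text
[-19.   16.7  14.1 107.4  -4.8  56.5  95.3] [-0.  -0.8  0.5] [0.03 0.02 0.02]
```

Request:
step_arm:
  increments:
    - {"xyz": [0, 0, -0.7], "rot": [0, 0, 0.45], "jaw": 1}
    - {"xyz": [0, 0, -0.7], "rot": [0, 0, 0], "jaw": 1}
    - {"xyz": [0, 0, -0.7], "rot": [0, 0, 0], "jaw": 1}
    - {"xyz": [0, 0, -0.5], "rot": [0, 0, 0], "jaw": 1}
    - {"xyz": [0, 0, -0.25], "rot": [0, 0, 0], "jaw": 1}
    - {"xyz": [0, 0, 0], "rot": [0, 0, 0], "jaw": -1}
    - {"xyz": [0, 0, 0], "rot": [0, 0, 0], "jaw": -1}
    - {"xyz": [0, 0, 0], "rot": [0, 0, 0], "jaw": -1}
    - {"xyz": [0, 0, 0], "rot": [0, 0, 0], "jaw": -1}
    - {"xyz": [0, 0, 0], "rot": [0, 0, 0], "jaw": -1}
    - {"xyz": [0, 0, 0], "rot": [0, 0, 0], "jaw": -1}
  squeeze: 90

```text
time_s: 3.98
eef_pos: [0.5444, 0.0362, 0.3199]
eef_rot: [-180.0, 0.1, -170.2]
wrist_force: [-0.5, -1.1, 6.2]
gripper_width: 0.224
gripper_force: 88.2
```

Request:
step_arm:
  increments:
    - {"xyz": [0, 0, 0.4], "rot": [0, 0, 0], "jaw": -1}
    - {"xyz": [0, 0, 0.9], "rot": [0, 0, 0], "jaw": -1}
    - {"xyz": [0, 0, 1], "rot": [0, 0, 0], "jaw": -1}
    - {"xyz": [0, 0, 1], "rot": [0, 0, 0], "jaw": -1}
    - {"xyz": [0.379, -0.618, 0], "rot": [0, 0, -0.744], "jaw": -1}
    - {"xyz": [0.379, -0.618, 0], "rot": [0, 0, -0.744], "jaw": -1}
    - {"xyz": [0.379, -0.618, 0], "rot": [0, 0, -0.744], "jaw": -1}
    - {"xyz": [0.379, -0.618, 0], "rot": [0, 0, -0.744], "jaw": -1}
    - {"xyz": [0.379, -0.618, 0], "rot": [0, 0, -0.744], "jaw": -1}
    - {"xyz": [0.379, -0.618, 0], "rot": [0, 0, -0.744], "jaw": -1}
    - {"xyz": [0.379, -0.618, 0], "rot": [0, 0, -0.744], "jaw": -1}
    - {"xyz": [0.379, -0.618, 0], "rot": [0, 0, -0.744], "jaw": -1}
    - {"xyz": [0, 0, 0], "rot": [0, 0, 0], "jaw": -1}

```text
time_s: 5.6
eef_pos: [0.6356, -0.1142, 0.418]
eef_rot: [-179.9, 0.0, 165.8]
wrist_force: [-0.3, 0.0, -1.9]
gripper_width: 0.216
gripper_force: 88.0
```

Run:
```python
from plant import env
import cv2,numpy as np
o=[]
for n,w in(("scene",(350,90,430,210)),("top",(270,130,390,250))):
    im,d=env.grab_frame(n); cv2.imwrite(f"pics/{n}1.png",im)
    x0,y0,x1,y1=w; o.append(cv2.resize(im[y0:y1,x0:x1],None,fx=4,fy=4,interpolation=cv2.INTER_CUBIC))
cv2.imwrite("pics/c2.png",np.hstack(o))
s=env.sense();print(s['eef_pos'].round(4),s['eef_rot'].round(1),s['q'].round(0),s['wrist_force'].round(1),s['torque'].round(2),s['gripper_width'])
```

```text
[ 0.6351 -0.1119  0.4179] [180.  -0. 166.] [ -9.  26.  22.  93. -11.  63.  92.] [ 0.   0.1 -1.9] [0.03 0.02 0.02] 0.21676891824255987
```

View pics/c2.png

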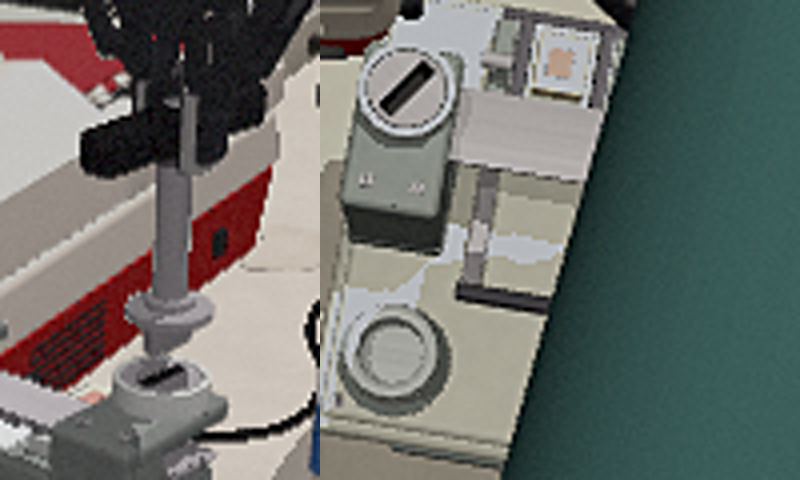

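The scene crop shows the blade tip at about (389.5,179.5) directly above the right slot at (390,183.5), and the top crop shows the empty key hole. I descend and feel for the slot.

Request:
step_arm:
  increments:
    - {"xyz": [0, 0, -0.2], "rot": [0, 0, 0], "jaw": -1}
    - {"xyz": [0, 0, -0.2], "rot": [0, 0, 0], "jaw": -1}
    - {"xyz": [0, 0, -0.13], "rot": [0, 0, 0], "jaw": -1}
    - {"xyz": [0, 0, -0.1], "rot": [0, 0, 0], "jaw": -1}
    - {"xyz": [0, 0, 0], "rot": [0, 0, 0], "jaw": -1}

```text
time_s: 6.32
eef_pos: [0.6352, -0.1119, 0.3992]
eef_rot: [180.0, 0.0, 166.0]
wrist_force: [1.0, 0.5, -1.8]
gripper_width: 0.219
gripper_force: 87.9
```

Run:
```python
from h import *
t=cv2.imread("pics/top1.png");g=cv2.cvtColor(t,cv2.COLOR_BGR2GRAY)
w=cv2.resize(g[195:245,270:308],None,fx=6,fy=6,interpolation=cv2.INTER_CUBIC)
for r0,r1 in((45,65),(66,92)):
    c=cv2.HoughCircles(w,cv2.HOUGH_GRADIENT,1,40,param1=100,param2=15,minRadius=r0,maxRadius=r1)
    if c is not None:
        for a in c[0][:3]:
            p=a[:2]/6+[270,195]-.4; print(p.round(1),a[2]/6,onplane("top",p,.073).round(4))
p=CM["top"];f=lambda X:(p["mtx"]@(p["R"]@X+p["t"]));q=f(np.array([.5443,.0352,.073]));print(q[:2]/q[2],500*.0165/q[2],500*.0235/q[2])
```

```text
[287.2 216.8] 8.133333 [0.5447 0.0354 0.073 ]
[279.  231.2] 8.900001 [0.5162 0.0512 0.073 ]
[288.2 219.7] 14.05 [0.539  0.0334 0.073 ]
[287.29050646 217.03436053] 8.34097181971655 11.879565925050846
```

Request:
step_arm:
  increments:
    - {"xyz": [0, 0, -0.1], "rot": [0, 0, 0], "jaw": -1}
    - {"xyz": [0, 0, -0.08], "rot": [0, 0, 0], "jaw": -1}
    - {"xyz": [0, 0, -0.04], "rot": [0, 0, 0], "jaw": -1}
    - {"xyz": [0, 0, 0], "rot": [0, 0, 0], "jaw": -1}
    - {"xyz": [0, 0, 0], "rot": [0, 0, -0.5], "jaw": -1}
    - {"xyz": [0, 0, 0], "rot": [0, 0, -0.75], "jaw": -1}
    - {"xyz": [0, 0, 0], "rot": [0, 0, -0.75], "jaw": -1}

```text
time_s: 7.2
eef_pos: [0.6352, -0.1118, 0.3927]
eef_rot: [180.0, 0.0, 157.9]
wrist_force: [2.0, -0.6, -1.3]
gripper_width: 0.224
gripper_force: 87.9
```

```bash
cat > s.py <<'E'
from plant import env
s=env.sense();print(s['eef_pos'].round(4),s['eef_rot'].round(1),s['q'].round(0),'F',s['wrist_force'].round(1),'M',s['torque'].round(2),round(s['gripper_width'],3))
E
python3 s.py
```

```text
[ 0.6352 -0.1118  0.3927] [180.    0.  157.9] [-10.  28.  23.  95. -12.  60.  85.] F [ 2.  -0.6 -1.3] M [-0.08 -0.68  0.04] 0.224
```

Request:
step_arm:
  increments:
    - {"xyz": [0, 0, 0], "rot": [0, 0, -0.9], "jaw": -1}
    - {"xyz": [0, 0, 0], "rot": [0, 0, -0.9], "jaw": -1}
    - {"xyz": [0, 0, 0], "rot": [0, 0, -0.9], "jaw": -1}
    - {"xyz": [0, 0, 0], "rot": [0, 0, -0.9], "jaw": -1}
    - {"xyz": [0, 0, 0], "rot": [0, 0, -0.9], "jaw": -1}
    - {"xyz": [0, 0, 0], "rot": [0, 0, -0.9], "jaw": -1}
    - {"xyz": [0, 0, 0], "rot": [0, 0, -0.9], "jaw": -1}
    - {"xyz": [0, 0, 0], "rot": [0, 0, -0.9], "jaw": -1}
    - {"xyz": [0, 0, 0], "rot": [0, 0, -0.9], "jaw": -1}
    - {"xyz": [0, 0, 0], "rot": [0, 0, -0.9], "jaw": -1}

```text
time_s: 8.45
eef_pos: [0.6353, -0.112, 0.3927]
eef_rot: [180.0, 0.1, 121.8]
wrist_force: [2.9, -1.3, -2.5]
gripper_width: 0.217
gripper_force: 87.9
```

```bash
python3 s.py
```

```text
[ 0.6353 -0.112   0.3927] [1.800e+02 1.000e-01 1.218e+02] [-15.  29.  31.  95. -17.  61.  53.] F [ 2.9 -1.3 -2.5] M [-0.31 -0.77  0.09] 0.217
```

Request:
step_arm:
  increments:
    - {"xyz": [0, 0, 0], "rot": [0, 0, -0.95], "jaw": -1}
    - {"xyz": [0, 0, 0], "rot": [0, 0, -0.95], "jaw": -1}
    - {"xyz": [0, 0, 0], "rot": [0, 0, -0.95], "jaw": -1}
    - {"xyz": [0, 0, 0], "rot": [0, 0, -0.95], "jaw": -1}
    - {"xyz": [0, 0, 0], "rot": [0, 0, -0.95], "jaw": -1}
    - {"xyz": [0, 0, 0], "rot": [0, 0, -0.95], "jaw": -1}
    - {"xyz": [0, 0, 0], "rot": [0, 0, -0.95], "jaw": -1}
    - {"xyz": [0, 0, 0], "rot": [0, 0, -0.95], "jaw": -1}
    - {"xyz": [0, 0, 0], "rot": [0, 0, -0.95], "jaw": -1}
    - {"xyz": [0, 0, 0], "rot": [0, 0, -0.95], "jaw": -1}
    - {"xyz": [0, 0, 0], "rot": [0, 0, -0.95], "jaw": -1}
    - {"xyz": [0, 0, 0], "rot": [0, 0, -0.95], "jaw": -1}
    - {"xyz": [0, 0, 0], "rot": [0, 0, -0.95], "jaw": -1}

```text
time_s: 10.07
eef_pos: [0.635, -0.1125, 0.3927]
eef_rot: [180.0, 0.1, 72.4]
wrist_force: [1.8, -2.3, -2.6]
gripper_width: 0.215
gripper_force: 88.1
```

```bash
python3 s.py
```

```text
[ 0.635  -0.1125  0.3927] [1.80e+02 1.00e-01 7.24e+01] [-23.  32.  43.  95. -24.  62.   9.] F [ 1.8 -2.3 -2.6] M [-0.67 -0.39 -0.01] 0.215
```

Request:
step_arm:
  increments:
    - {"xyz": [0, 0, 0], "rot": [0, 0, -0.75], "jaw": -1}
    - {"xyz": [0, 0, 0], "rot": [0, 0, -0.75], "jaw": -1}
    - {"xyz": [0, 0, 0], "rot": [0, 0, -0.75], "jaw": -1}
    - {"xyz": [0, 0, 0], "rot": [0, 0, -0.5], "jaw": -1}
    - {"xyz": [0, 0, 0], "rot": [0, 0, -0.5], "jaw": -1}
    - {"xyz": [0, 0, 0], "rot": [0, 0, 0], "jaw": -1}

```text
time_s: 10.82
eef_pos: [0.635, -0.1124, 0.3927]
eef_rot: [180.0, 0.1, 59.6]
wrist_force: [0.3, -4.3, -2.9]
gripper_width: 0.219
gripper_force: 88.2
```

```bash
python3 s.py
```

```text
[ 0.635  -0.1124  0.3927] [1.80e+02 1.00e-01 5.96e+01] [-25.  33.  46.  96. -26.  63.  -2.] F [ 0.3 -4.3 -2.9] M [-1.07 -0.28  0.15] 0.219
```

Request:
step_arm:
  increments:
    - {"xyz": [0, 0, 0], "rot": [0, 0, -0.5], "jaw": -1}
    - {"xyz": [0, 0, 0], "rot": [0, 0, -0.5], "jaw": -1}
    - {"xyz": [0, 0, 0], "rot": [0, 0, 0], "jaw": -1}

```text
time_s: 11.2
eef_pos: [0.635, -0.1121, 0.3927]
eef_rot: [180.0, 0.1, 55.6]
wrist_force: [0.5, -5.4, -1.3]
gripper_width: 0.22
gripper_force: 89.1
```

```bash
python3 s.py
```

```text
[ 0.635  -0.1121  0.3927] [1.80e+02 1.00e-01 5.56e+01] [-26.  33.  47.  96. -26.  63.  -5.] F [ 0.5 -5.4 -1.3] M [-1.46 -0.22  0.99] 0.22
```

Request:
step_arm:
  increments:
    - {"xyz": [0, 0, 0], "rot": [0, 0, -0.4], "jaw": -1}
    - {"xyz": [0, 0, 0], "rot": [0, 0, -0.4], "jaw": -1}
    - {"xyz": [0, 0, 0], "rot": [0, 0, 0], "jaw": -1}

```text
time_s: 11.58
eef_pos: [0.6351, -0.112, 0.3927]
eef_rot: [180.0, 0.1, 52.5]
wrist_force: [1.3, -4.7, -1.8]
gripper_width: 0.216
gripper_force: 92.1
```

```bash
python3 s.py
```

```text
[ 0.6351 -0.112   0.3927] [1.80e+02 1.00e-01 5.25e+01] [-26.  33.  48.  96. -27.  63.  -8.] F [ 1.3 -4.7 -1.8] M [-1.61 -0.05  1.68] 0.216
```

Request:
step_arm:
  increments:
    - {"xyz": [0, 0, 0], "rot": [0, 0, 0.6], "jaw": -1}
    - {"xyz": [0, 0, 0], "rot": [0, 0, 0.6], "jaw": -1}
    - {"xyz": [0, 0, 0.15], "rot": [0, 0, 0], "jaw": -1}
    - {"xyz": [0, 0, 0.35], "rot": [0, 0, 0], "jaw": -1}
    - {"xyz": [0, 0, 0.45], "rot": [0, 0, 0], "jaw": -1}

```text
time_s: 12.2
eef_pos: [0.635, -0.1106, 0.4209]
eef_rot: [-179.8, -0.1, 57.1]
wrist_force: [1.0, -0.2, -1.1]
gripper_width: 0.222
gripper_force: 92.2
```

```bash
python3 s.py
```

```text
[ 0.635  -0.1106  0.4209] [-1.798e+02 -1.000e-01  5.710e+01] [-26.  31.  48.  94. -25.  66.  -5.] F [ 1.  -0.2 -1.1] M [-0.02 -0.02 -0.03] 0.222
```

Request:
step_arm:
  increments:
    - {"xyz": [0.04, 0.229, 0], "rot": [0, 0, 0.98], "jaw": -1}
    - {"xyz": [0.04, 0.229, 0], "rot": [0, 0, 0.98], "jaw": -1}
    - {"xyz": [0.04, 0.229, 0], "rot": [0, 0, 0.98], "jaw": -1}
    - {"xyz": [0.04, 0.229, 0], "rot": [0, 0, 0.98], "jaw": -1}
    - {"xyz": [0.04, 0.229, 0], "rot": [0, 0, 0.98], "jaw": -1}
    - {"xyz": [0.04, 0.229, 0], "rot": [0, 0, 0.98], "jaw": -1}
    - {"xyz": [0.04, 0.229, 0], "rot": [0, 0, 0.98], "jaw": -1}
    - {"xyz": [0.04, 0.229, 0], "rot": [0, 0, 0.98], "jaw": -1}
    - {"xyz": [0.04, 0.229, 0], "rot": [0, 0, 0.98], "jaw": -1}
    - {"xyz": [0.04, 0.229, 0], "rot": [0, 0, 0.98], "jaw": -1}
    - {"xyz": [0.04, 0.229, 0], "rot": [0, 0, 0.98], "jaw": -1}
    - {"xyz": [0.04, 0.229, 0], "rot": [0, 0, 0.98], "jaw": -1}
    - {"xyz": [0.04, 0.229, 0], "rot": [0, 0, 0.98], "jaw": -1}
    - {"xyz": [0.04, 0.229, 0], "rot": [0, 0, 0.98], "jaw": -1}
    - {"xyz": [0.04, 0.229, 0], "rot": [0, 0, 0.98], "jaw": -1}
    - {"xyz": [0.04, 0.229, 0], "rot": [0, 0, 0.98], "jaw": -1}
    - {"xyz": [0.04, 0.229, 0], "rot": [0, 0, 0.98], "jaw": -1}
    - {"xyz": [0.04, 0.229, 0], "rot": [0, 0, 0.98], "jaw": -1}
    - {"xyz": [0.04, 0.229, 0], "rot": [0, 0, 0.98], "jaw": -1}
    - {"xyz": [0.03, 0.229, 0], "rot": [0, 0, 0.98], "jaw": -1}

```text
time_s: 14.7
eef_pos: [0.6585, 0.0266, 0.4222]
eef_rot: [179.9, -0.1, 135.7]
wrist_force: [0.1, -0.5, -2.0]
gripper_width: 0.222
gripper_force: 92.2
```

Run:
```python
from plant import env
import cv2,numpy as np
exec(open("s.py").read())
o=[]
for n,w in(("scene",(295,70,395,190)),("top",(300,130,400,250))):
    im,d=env.grab_frame(n); cv2.imwrite(f"pics/{n}2.png",im)
    x0,y0,x1,y1=w; o.append(cv2.resize(im[y0:y1,x0:x1],None,fx=4,fy=4,interpolation=cv2.INTER_CUBIC))
cv2.imwrite("pics/c3.png",np.hstack(o))
exec(open("s.py").read())
```

```text
[0.6585 0.0266 0.4222] [ 1.799e+02 -1.000e-01  1.357e+02] [-25.  28.  28.  91. -14.  64.  52.] F [ 0.1 -0.5 -2. ] M [-0.08 -0.06  0.03] 0.222
[0.6586 0.0273 0.422 ] [ 1.799e+02 -1.000e-01  1.356e+02] [-25.  28.  28.  91. -14.  64.  52.] F [-0.3  0.2 -2.5] M [ 0.01 -0.03 -0.  ] 0.215
```

View pics/c3.png

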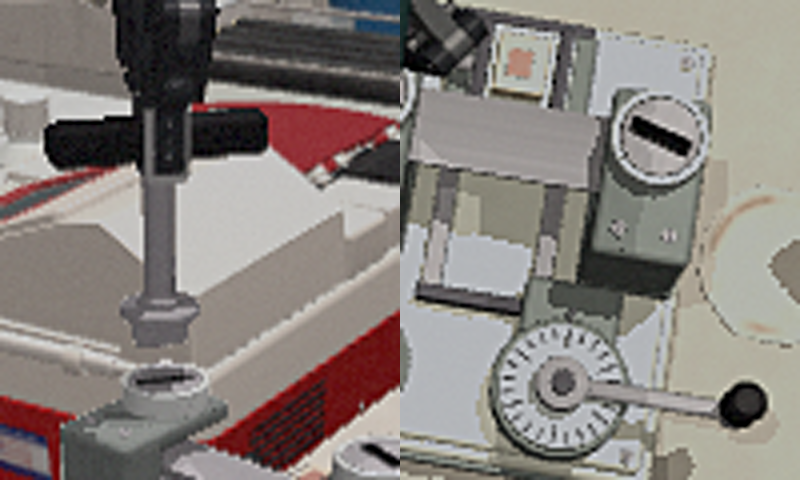

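Run:
```python
from h import *
t=cv2.imread("pics/top2.png")
for th in(60,75,90):
    B=blob(t,(356,153,375,173),lambda a:a.max(2)<th,(365,164))
    v=cv2.fitLine(B.astype(np.float32),cv2.DIST_L2,0,.01,.01).ravel();m=v[2:]
    e=onplane("top",m+v[:2]*9,.14)-onplane("top",m-v[:2]*9,.14);print(len(B),onplane("top",m,.14).round(4),np.degrees(np.arctan(e[1]/e[0])))
    print(yaw(B,.14))
exec(open("s.py").read())
```

```text
66 [ 0.6354 -0.1125  0.14  ] 63.19534859206981
(np.float64(-117.45074689938521), np.float64(0.029330951840538317), array([364.50003052, 163.50003052]))
68 [ 0.6355 -0.1123  0.14  ] 63.86703342854562
(np.float64(-117.45074689938521), np.float64(0.029330951840538317), array([364.50003052, 163.50003052]))
69 [ 0.6355 -0.1121  0.14  ] 64.4789155025364
(np.float64(-115.25678614860301), np.float64(0.029298169017615946), array([364.48629761, 163.63012695]))
[0.6586 0.0273 0.422 ] [ 1.799e+02 -1.000e-01  1.356e+02] [-25.  28.  28.  91. -14.  64.  52.] F [-0.3  0.2 -2.5] M [ 0.01 -0.03 -0.  ] 0.215
```

Request:
step_arm:
  increments:
    - {"xyz": [0, -0.05, -0.2], "rot": [0, 0, 0], "jaw": -1}
    - {"xyz": [0, 0, -0.25], "rot": [0, 0, 0], "jaw": -1}
    - {"xyz": [0, 0, -0.15], "rot": [0, 0, 0], "jaw": -1}
    - {"xyz": [0, 0, -0.12], "rot": [0, 0, 0], "jaw": -1}
    - {"xyz": [0, 0, 0], "rot": [0, 0, 0], "jaw": -1}

```text
time_s: 15.42
eef_pos: [0.659, 0.0244, 0.3993]
eef_rot: [180.0, 0.0, 135.6]
wrist_force: [1.0, 1.2, -3.7]
gripper_width: 0.213
gripper_force: 92.1
```

```bash
python3 s.py
```

```text
[0.659  0.0244 0.3993] [180.    0.  135.6] [-25.  29.  28.  92. -15.  62.  53.] F [ 1.   1.2 -3.7] M [ 0.42 -0.48 -0.01] 0.213
```

Request:
step_arm:
  increments:
    - {"xyz": [0, 0.02, -0.1], "rot": [0, 0, 0], "jaw": -1}
    - {"xyz": [0, 0, -0.08], "rot": [0, 0, 0], "jaw": -1}
    - {"xyz": [0, 0, -0.04], "rot": [0, 0, 0], "jaw": -1}
    - {"xyz": [0, 0, 0], "rot": [0, 0, 0], "jaw": -1}
    - {"xyz": [0, 0, 0], "rot": [0, 0, -0.5], "jaw": -1}
    - {"xyz": [0, 0, 0], "rot": [0, 0, -0.9], "jaw": -1}
    - {"xyz": [0, 0, 0], "rot": [0, 0, -0.9], "jaw": -1}
    - {"xyz": [0, 0, 0], "rot": [0, 0, -0.9], "jaw": -1}
    - {"xyz": [0, 0, 0], "rot": [0, 0, -0.9], "jaw": -1}

```text
time_s: 16.55
eef_pos: [0.6589, 0.0247, 0.393]
eef_rot: [180.0, 0.0, 119.0]
wrist_force: [2.3, 1.4, -2.6]
gripper_width: 0.219
gripper_force: 92.1
```

```bash
python3 s.py
```

```text
[0.6589 0.0247 0.393 ] [180.   0. 119.] [-27.  30.  31.  93. -17.  62.  38.] F [ 2.3  1.4 -2.6] M [ 0.46 -0.66  0.17] 0.219
```

Seated and turning. I'll turn about 100° more, then slow down.

Request:
step_arm:
  increments:
    - {"xyz": [0, 0, 0], "rot": [0, 0, -0.95], "jaw": -1}
    - {"xyz": [0, 0, 0], "rot": [0, 0, -0.95], "jaw": -1}
    - {"xyz": [0, 0, 0], "rot": [0, 0, -0.95], "jaw": -1}
    - {"xyz": [0, 0, 0], "rot": [0, 0, -0.95], "jaw": -1}
    - {"xyz": [0, 0, 0], "rot": [0, 0, -0.95], "jaw": -1}
    - {"xyz": [0, 0, 0], "rot": [0, 0, -0.95], "jaw": -1}
    - {"xyz": [0, 0, 0], "rot": [0, 0, -0.95], "jaw": -1}
    - {"xyz": [0, 0, 0], "rot": [0, 0, -0.95], "jaw": -1}
    - {"xyz": [0, 0, 0], "rot": [0, 0, -0.95], "jaw": -1}
    - {"xyz": [0, 0, 0], "rot": [0, 0, -0.95], "jaw": -1}
    - {"xyz": [0, 0, 0], "rot": [0, 0, -0.95], "jaw": -1}
    - {"xyz": [0, 0, 0], "rot": [0, 0, -0.95], "jaw": -1}
    - {"xyz": [0, 0, 0], "rot": [0, 0, -0.95], "jaw": -1}
    - {"xyz": [0, 0, 0], "rot": [0, 0, -0.95], "jaw": -1}
    - {"xyz": [0, 0, 0], "rot": [0, 0, -0.95], "jaw": -1}
    - {"xyz": [0, 0, 0], "rot": [0, 0, -0.95], "jaw": -1}
    - {"xyz": [0, 0, 0], "rot": [0, 0, -0.95], "jaw": -1}
    - {"xyz": [0, 0, 0], "rot": [0, 0, -0.95], "jaw": -1}
    - {"xyz": [0, 0, 0], "rot": [0, 0, -0.95], "jaw": -1}
    - {"xyz": [0, 0, 0], "rot": [0, 0, -0.95], "jaw": -1}

```text
time_s: 19.05
eef_pos: [0.6582, 0.0243, 0.3929]
eef_rot: [-179.9, 0.1, 43.0]
wrist_force: [-0.7, 0.6, -0.0]
gripper_width: 0.216
gripper_force: 92.4
```

```bash
python3 s.py
```

```text
[0.6582 0.0243 0.3929] [-1.799e+02  1.000e-01  4.300e+01] [-38.  35.  49.  94. -29.  65. -29.] F [-0.7  0.6 -0. ] M [0.24 0.29 0.11] 0.216
```

Request:
step_arm:
  increments:
    - {"xyz": [0, 0, 0], "rot": [0, 0, -0.9], "jaw": -1}
    - {"xyz": [0, 0, 0], "rot": [0, 0, -0.9], "jaw": -1}
    - {"xyz": [0, 0, 0], "rot": [0, 0, -0.9], "jaw": -1}
    - {"xyz": [0, 0, 0], "rot": [0, 0, -0.9], "jaw": -1}
    - {"xyz": [0, 0, 0], "rot": [0, 0, -0.9], "jaw": -1}
    - {"xyz": [0, 0, 0], "rot": [0, 0, -0.9], "jaw": -1}
    - {"xyz": [0, 0, 0], "rot": [0, 0, -0.9], "jaw": -1}
    - {"xyz": [0, 0, 0], "rot": [0, 0, -0.9], "jaw": -1}
    - {"xyz": [0, 0, 0], "rot": [0, 0, -0.6], "jaw": -1}
    - {"xyz": [0, 0, 0], "rot": [0, 0, -0.5], "jaw": -1}
    - {"xyz": [0, 0, 0], "rot": [0, 0, 0], "jaw": -1}

```text
time_s: 20.42
eef_pos: [0.6587, 0.025, 0.3932]
eef_rot: [180.0, 0.1, 10.2]
wrist_force: [-2.2, 0.2, 3.4]
gripper_width: 0.217
gripper_force: 196.4
```

```bash
python3 s.py
```

```text
[0.6587 0.025  0.3932] [1.80e+02 1.00e-01 1.02e+01] [-43.  39.  57.  94. -35.  67. -57.] F [-2.2  0.2  3.4] M [0.14 0.77 4.15] 0.217
```

Request:
step_arm:
  increments:
    - {"xyz": [0, 0, 0], "rot": [0, 0, 0.7], "jaw": -1}
    - {"xyz": [0, 0, 0], "rot": [0, 0, 0.7], "jaw": -1}
    - {"xyz": [0, 0, 0], "rot": [0, 0, 0], "jaw": -1}

```text
time_s: 20.8
eef_pos: [0.6586, 0.0244, 0.3932]
eef_rot: [-179.9, -0.0, 15.5]
wrist_force: [-2.8, 1.6, 2.8]
gripper_width: 0.22
gripper_force: 171.3
```

```bash
python3 s.py
```

```text
[0.6586 0.0244 0.3932] [-179.9   -0.    15.5] [-42.  38.  56.  94. -34.  67. -52.] F [-2.8  1.6  2.8] M [0.35 0.66 2.92] 0.22
```

Request:
step_arm:
  increments:
    - {"xyz": [0, 0, 0], "rot": [0, 0, 0.9], "jaw": -1}
    - {"xyz": [0, 0, 0], "rot": [0, 0, 0.9], "jaw": -1}
    - {"xyz": [0, 0, 0], "rot": [0, 0, 0.9], "jaw": -1}
    - {"xyz": [0, 0, 0], "rot": [0, 0, 0], "jaw": -1}

```text
time_s: 21.3
eef_pos: [0.659, 0.0248, 0.3929]
eef_rot: [-179.9, -0.1, 26.1]
wrist_force: [0.9, 4.2, 0.5]
gripper_width: 0.22
gripper_force: 139.2
```

```bash
python3 s.py
```

```text
[0.659  0.0248 0.3929] [-1.799e+02 -1.000e-01  2.610e+01] [-41.  37.  53.  94. -32.  66. -43.] F [0.9 4.2 0.5] M [ 1.06 -0.16  1.24] 0.22
```

Request:
step_arm:
  increments:
    - {"xyz": [0, 0, 0], "rot": [0, 0, 0.8], "jaw": -1}
    - {"xyz": [0, 0, 0], "rot": [0, 0, 0.8], "jaw": -1}
    - {"xyz": [0, 0, 0], "rot": [0, 0, 0], "jaw": -1}

```text
time_s: 21.68
eef_pos: [0.6594, 0.0252, 0.3928]
eef_rot: [-180.0, -0.2, 32.5]
wrist_force: [2.8, 4.7, -0.5]
gripper_width: 0.219
gripper_force: 93.7
```

```bash
python3 s.py
```

```text
[0.6594 0.0252 0.3928] [-180.    -0.2   32.5] [-40.  36.  52.  94. -31.  65. -38.] F [ 2.8  4.7 -0.5] M [ 1.28 -0.77  0.85] 0.219
```

Request:
step_arm:
  increments:
    - {"xyz": [0, 0, 0], "rot": [0, 0, 0.7], "jaw": -1}
    - {"xyz": [0, 0, 0], "rot": [0, 0, 0.3], "jaw": -1}
    - {"xyz": [0, 0, 0], "rot": [0, 0, 0], "jaw": -1}

```text
time_s: 22.05
eef_pos: [0.6592, 0.025, 0.3928]
eef_rot: [-180.0, -0.2, 36.4]
wrist_force: [1.9, 3.8, -2.3]
gripper_width: 0.218
gripper_force: 92.1
```

```bash
python3 s.py
```

```text
[0.6592 0.025  0.3928] [-180.    -0.2   36.4] [-39.  36.  51.  94. -30.  65. -34.] F [ 1.9  3.8 -2.3] M [ 1.4  -0.87  0.06] 0.218
```

Request:
step_arm:
  increments:
    - {"xyz": [0, 0, 0.15], "rot": [0, 0, 0], "jaw": -1}
    - {"xyz": [0, 0, 0.35], "rot": [0, 0, 0], "jaw": -1}
    - {"xyz": [0, 0, 0.5], "rot": [0, 0, 0], "jaw": -1}
    - {"xyz": [-0.4, 0.04, 0], "rot": [0, 0, 0], "jaw": -1}
    - {"xyz": [-0.8, 0.08, 0], "rot": [0, 0, 0], "jaw": -1}
    - {"xyz": [-0.8, 0.08, 0], "rot": [0, 0, 0], "jaw": -1}
    - {"xyz": [-0.8, 0.07, 0], "rot": [0, 0, 0], "jaw": -1}
    - {"xyz": [-0.7, 0.05, 0], "rot": [0, 0, 0], "jaw": -1}
    - {"xyz": [-0.3, 0.02, 0], "rot": [0, 0, 0], "jaw": -1}
    - {"xyz": [0, 0, 0], "rot": [0, 0, 0], "jaw": -1}
    - {"xyz": [0, 0, 0], "rot": [0, 0, 0], "jaw": -1}

```text
time_s: 23.42
eef_pos: [0.5452, 0.0348, 0.4232]
eef_rot: [180.0, -0.0, 36.8]
wrist_force: [-0.2, -0.1, -0.7]
gripper_width: 0.218
gripper_force: 91.8
```

Run:
```python
from h import *
exec(open("s.py").read())
o=[]
for n,w in(("scene",(260,120,360,240)),("top",(275,130,375,250))):
    im,d=env.grab_frame(n); cv2.imwrite(f"pics/{n}3.png",im)
    x0,y0,x1,y1=w; o.append(cv2.resize(im[y0:y1,x0:x1],None,fx=4,fy=4,interpolation=cv2.INTER_CUBIC))
cv2.imwrite("pics/c4.png",np.hstack(o)); t=im
for w,q in(((282,142,303,163),(292,152)),((356,153,375,173),(365,164))):
    B=blob(t,w,lambda a:a.max(2)<75,q)
    v=cv2.fitLine(B.astype(np.float32),cv2.DIST_L2,0,.01,.01).ravel();m=v[2:]
    e=onplane("top",m+v[:2]*9,.14)-onplane("top",m-v[:2]*9,.14);print(len(B),onplane("top",m,.14).round(4),np.degrees(np.arctan(e[1]/e[0])))
```

```text
[0.5452 0.0348 0.4232] [180.   -0.   36.8] [-52.  22.  57. 108. -21.  61. -39.] F [-0.2 -0.1 -0.7] M [-0.04 -0.   -0.02] 0.218
10 [0.6531 0.0393 0.14  ] -12.986680727622712
68 [ 0.6355 -0.1123  0.14  ] 63.86703342854562
```

View pics/c4.png

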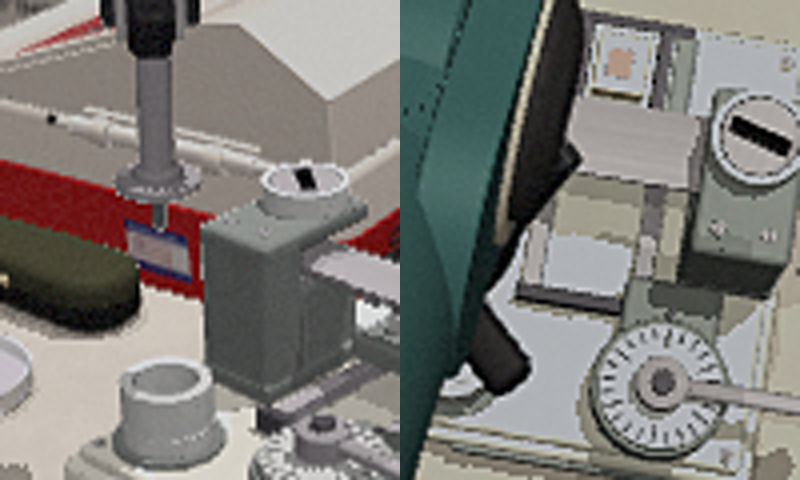

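Run:
```python
from h import *
p=CM["scene"]
for X in((.5452,.0348,.159),(.5447,.0354,.073)):
    q=p["mtx"]@(p["R"]@np.array(X)+p["t"]);q=q[:2]/q[2];print(q.round(1),(q-[260,120])*4)
s=cv2.imread("pics/scene3.png")
for th in(70,85,100):
    B=blob(s,(326,160,348,170),lambda a:a.max(2)<th,(336.5,164.5))
    v=cv2.fitLine(B.astype(np.float32),cv2.DIST_L2,0,.01,.01).ravel();m=v[2:]
    e=onplane("scene",m+v[:2]*3,.14)-onplane("scene",m-v[:2]*3,.14);print(len(B),onplane("scene",m,.14).round(4),np.degrees(np.arctan2(e[1],e[0])))
```

```text
[299.5 174.1] [157.89547937 216.36491   ]
[301.2 213.5] [164.66371702 373.93662333]
18 [0.657  0.0244 0.14  ] -130.82547602480682
20 [0.658  0.0251 0.14  ] -132.53426580560514
21 [0.6573 0.0247 0.14  ] -136.105470309127
```

Request:
step_arm:
  increments:
    - {"xyz": [-0.02, 0.02, -0.5], "rot": [0, 0, 0], "jaw": -1}
    - {"xyz": [0, 0, -0.7], "rot": [0, 0, 0], "jaw": -1}
    - {"xyz": [0, 0, -0.7], "rot": [0, 0, 0], "jaw": -1}
    - {"xyz": [0, 0, -0.5], "rot": [0, 0, 0], "jaw": -1}
    - {"xyz": [0, 0, -0.3], "rot": [0, 0, 0], "jaw": -1}
    - {"xyz": [0, 0, -0.3], "rot": [0, 0, 0], "jaw": -1}
    - {"xyz": [0, 0, -0.2], "rot": [0, 0, 0], "jaw": -1}
    - {"xyz": [0, 0, -0.13], "rot": [0, 0, 0], "jaw": -1}
    - {"xyz": [0, 0, 0], "rot": [0, 0, 0], "jaw": -1}

```text
time_s: 24.65
eef_pos: [0.5442, 0.0354, 0.3231]
eef_rot: [-180.0, 0.0, 36.8]
wrist_force: [0.9, -0.3, -2.3]
gripper_width: 0.223
gripper_force: 91.8
```

```bash
python3 s.py
```

```text
[0.5442 0.0354 0.3231] [-180.     0.    36.8] [-46.  30.  51. 113. -30.  51. -33.] F [ 0.9 -0.3 -2.3] M [-0.02 -0.04  0.02] 0.223
```

Request:
step_arm:
  increments:
    - {"xyz": [0, 0, -0.06], "rot": [0, 0, 0], "jaw": -1}
    - {"xyz": [0, 0, -0.03], "rot": [0, 0, 0], "jaw": -1}
    - {"xyz": [0, 0, 0], "rot": [0, 0, 0], "jaw": -0.2}
    - {"xyz": [0, 0, 0], "rot": [0, 0, 0], "jaw": 0.3}
    - {"xyz": [0, 0, 0], "rot": [0, 0, 0], "jaw": 0.6}
    - {"xyz": [0, 0, 0], "rot": [0, 0, 0], "jaw": 1}
    - {"xyz": [0, 0, 0], "rot": [0, 0, 0], "jaw": 1}
    - {"xyz": [0, 0, 0.4], "rot": [0, 0, 0], "jaw": 1}
    - {"xyz": [0, 0, 0.8], "rot": [0, 0, 0], "jaw": 1}
    - {"xyz": [0, 0, 0.9], "rot": [0, 0, 0], "jaw": 1}
    - {"xyz": [0, 0, 0.9], "rot": [0, 0, 0], "jaw": 1}

```text
time_s: 26.02
eef_pos: [0.5441, 0.0351, 0.412]
eef_rot: [180.0, -0.0, 36.8]
wrist_force: [0.1, 0.7, 0.4]
gripper_width: 1.001
gripper_force: 0.0
```

```bash
python3 s.py
```

```text
[0.5441 0.0351 0.412 ] [180.   -0.   36.8] [-52.  23.  57. 109. -22.  60. -39.] F [0.1 0.7 0.4] M [ 0.02 -0.02  0.01] 1.001
```

Request:
step_arm:
  increments:
    - {"xyz": [-0.091, -0.518, 0], "rot": [0, 0, 0.9], "jaw": 1}
    - {"xyz": [-0.091, -0.518, 0], "rot": [0, 0, 0.9], "jaw": 1}
    - {"xyz": [-0.091, -0.518, 0], "rot": [0, 0, 0.9], "jaw": 1}
    - {"xyz": [-0.091, -0.518, 0], "rot": [0, 0, 0.9], "jaw": 1}
    - {"xyz": [-0.091, -0.518, 0], "rot": [0, 0, 0.9], "jaw": 1}
    - {"xyz": [-0.091, -0.518, 0], "rot": [0, 0, 0.9], "jaw": 1}
    - {"xyz": [-0.091, -0.518, 0], "rot": [0, 0, 0.9], "jaw": 1}
    - {"xyz": [-0.091, -0.518, 0], "rot": [0, 0, 0.9], "jaw": 1}
    - {"xyz": [-0.091, -0.518, 0], "rot": [0, 0, 0.9], "jaw": 1}
    - {"xyz": [-0.091, -0.518, 0], "rot": [0, 0, 0.9], "jaw": 1}
    - {"xyz": [-0.091, -0.518, 0], "rot": [0, 0, 0.9], "jaw": 1}
    - {"xyz": [-0.091, -0.518, 0], "rot": [0, 0, 0.9], "jaw": 1}

```text
time_s: 27.52
eef_pos: [0.5113, -0.1519, 0.4112]
eef_rot: [179.9, -0.0, 80.1]
wrist_force: [-0.1, -0.6, -1.0]
gripper_width: 1.0
gripper_force: 0.0
```

Run:
```python
from h import *
o=[]
for n,w in(("scene",(270,130,410,270)),("top",(265,130,365,250))):
    im,d=env.grab_frame(n); cv2.imwrite(f"pics/{n}4.png",im)
    x0,y0,x1,y1=w; o.append(cv2.resize(im[y0:y1,x0:x1],(400,480) if n=="top" else (400,400),interpolation=cv2.INTER_CUBIC))
o[0]=cv2.copyMakeBorder(o[0],0,80,0,0,cv2.BORDER_CONSTANT)
cv2.imwrite("pics/c5.png",np.hstack(o)); t=im
for th in(60,75,90):
    B=blob(t,(282,142,303,163),lambda a:a.max(2)<th,(292,152))
    v=cv2.fitLine(B.astype(np.float32),cv2.DIST_L2,0,.01,.01).ravel();m=v[2:]
    e=onplane("top",m+v[:2]*9,.14)-onplane("top",m-v[:2]*9,.14);print(len(B),onplane("top",m,.14).round(4),np.degrees(np.arctan(e[1]/e[0])))
print(onplane("top",(340.6,225.4),.09))
exec(open("s.py").read())
```

```text
64 [0.6592 0.0262 0.14  ] 42.78310762421953
69 [0.6592 0.0261 0.14  ] 42.28588657369487
75 [0.6589 0.0259 0.14  ] 40.48761853726093
[ 0.5253907  -0.06885951  0.09      ]
[ 0.5108 -0.1531  0.4114] [179.9   0.   79.8] [-27.  19.  49. 110. -17.  58.  19.] F [-0.2 -0.5  0.2] M [-0.01 -0.01  0.02] 0.999
```

View pics/c5.png

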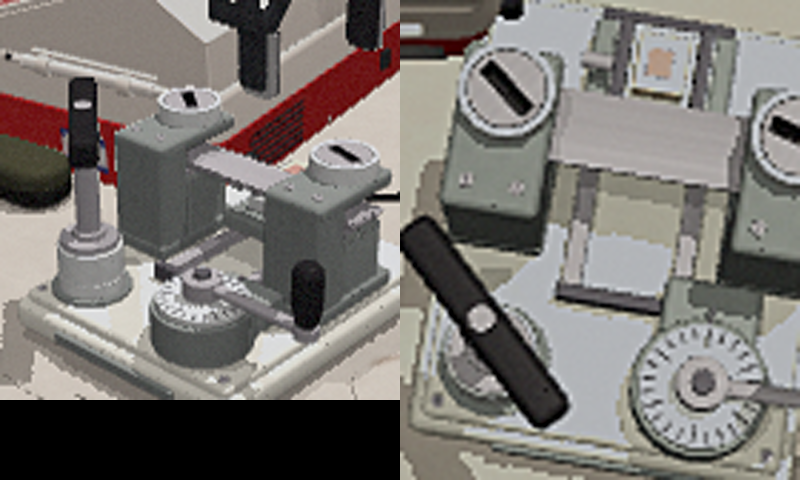

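The crop shows the key upright in its hole and both slots turned. The left slot is at about 42°, against 41° predicted for its stop. Now the lever knob.

Request:
step_arm:
  increments:
    - {"xyz": [0, 0, -0.6], "rot": [0, 0, 0], "jaw": 0.2}
    - {"xyz": [0, 0, -0.9], "rot": [0, 0, 0], "jaw": 0.2}
    - {"xyz": [0, 0, -0.9], "rot": [0, 0, 0], "jaw": 0.2}
    - {"xyz": [0, 0, -0.9], "rot": [0, 0, 0], "jaw": 0.2}
    - {"xyz": [0, 0, -0.8], "rot": [0, 0, 0], "jaw": 0.2}
    - {"xyz": [0, 0, -0.5], "rot": [0, 0, 0], "jaw": 0.2}
    - {"xyz": [0, 0, -0.18], "rot": [0, 0, 0], "jaw": 0.2}
    - {"xyz": [0, 0, 0], "rot": [0, 0, 0], "jaw": -1}
    - {"xyz": [0, 0, 0], "rot": [0, 0, 0], "jaw": -1}
    - {"xyz": [0, 0, 0], "rot": [0, 0, 0], "jaw": -1}
    - {"xyz": [0, 0, 0], "rot": [0, 0, 0], "jaw": -1}
  squeeze: 40

```text
time_s: 29.0
eef_pos: [0.5116, -0.1513, 0.2676]
eef_rot: [179.9, -0.0, 80.0]
wrist_force: [-0.8, -0.4, 5.1]
gripper_width: 0.215
gripper_force: 39.3
```

```bash
python3 s.py; python3 -c "
import numpy as np
p=np.array([.5254,-.0689]);a0=np.radians(-100)
k=[p+.085*np.array([np.cos(a0-t),np.sin(a0-t)]) for t in np.linspace(0,1.05,15)]
print(np.round(np.diff(k,axis=0)/.03,2).tolist(),1.05/14*57.3/4)"
```

```text
[ 0.5116 -0.1513  0.2676] [179.9  -0.   80. ] [-19.  31.  40. 116. -29.  43.  30.] F [-0.8 -0.4  5.1] M [-0.02  0.16  0.02] 0.215
[[-0.21, 0.04], [-0.2, 0.06], [-0.2, 0.08], [-0.19, 0.09], [-0.19, 0.1], [-0.18, 0.12], [-0.17, 0.13], [-0.16, 0.14], [-0.15, 0.15], [-0.13, 0.16], [-0.12, 0.17], [-0.11, 0.18], [-0.09, 0.19], [-0.08, 0.2]] 1.0743749999999999
```

Request:
step_arm:
  increments:
    - {"xyz": [-0.21, 0.04, 0], "rot": [0, 0, -1], "jaw": -1}
    - {"xyz": [-0.2, 0.06, 0], "rot": [0, 0, -1], "jaw": -1}
    - {"xyz": [-0.2, 0.08, 0], "rot": [0, 0, -1], "jaw": -1}
    - {"xyz": [-0.19, 0.09, 0], "rot": [0, 0, -1], "jaw": -1}
    - {"xyz": [-0.19, 0.1, 0], "rot": [0, 0, -1], "jaw": -1}
    - {"xyz": [-0.18, 0.12, 0], "rot": [0, 0, -1], "jaw": -1}
    - {"xyz": [-0.17, 0.13, 0], "rot": [0, 0, -1], "jaw": -1}
    - {"xyz": [-0.16, 0.14, 0], "rot": [0, 0, -1], "jaw": -1}
    - {"xyz": [-0.15, 0.15, 0], "rot": [0, 0, -1], "jaw": -1}
    - {"xyz": [-0.13, 0.16, 0], "rot": [0, 0, -1], "jaw": -1}
    - {"xyz": [-0.12, 0.17, 0], "rot": [0, 0, -1], "jaw": -1}
    - {"xyz": [-0.11, 0.18, 0], "rot": [0, 0, -1], "jaw": -1}
    - {"xyz": [-0.09, 0.19, 0], "rot": [0, 0, -1], "jaw": -1}
    - {"xyz": [-0.08, 0.2, 0], "rot": [0, 0, -1], "jaw": -1}
    - {"xyz": [0, 0, 0], "rot": [0, 0, 0], "jaw": -1}
    - {"xyz": [0, 0, 0], "rot": [0, 0, 0], "jaw": -1}

```text
time_s: 31.0
eef_pos: [0.4472, -0.0996, 0.2679]
eef_rot: [179.5, -0.2, 23.8]
wrist_force: [4.5, -11.4, -5.1]
gripper_width: 0.218
gripper_force: 39.4
```

```bash
python3 s.py; python3 -c "
from plant import env
import numpy as np
d=env.sense()['eef_pos'][:2]-[.5254,-.0689];print(np.hypot(*d),np.radians(-100)-np.arctan2(d[1],d[0]))"
```

```text
[ 0.4472 -0.0996  0.2679] [179.5  -0.2  23.8] [-37.  31.  57. 127. -39.  42. -19.] F [  4.5 -11.4  -5.1] M [-2.06 -0.83 -0.41] 0.218
0.0840229226459911 1.0216910379262425
```

Request:
step_arm:
  increments:
    - {"xyz": [0.08, -0.2, 0], "rot": [0, 0, 1], "jaw": -1}
    - {"xyz": [0.09, -0.19, 0], "rot": [0, 0, 1], "jaw": -1}
    - {"xyz": [0.11, -0.18, 0], "rot": [0, 0, 1], "jaw": -1}
    - {"xyz": [0.12, -0.17, 0], "rot": [0, 0, 1], "jaw": -1}
    - {"xyz": [0.13, -0.16, 0], "rot": [0, 0, 1], "jaw": -1}
    - {"xyz": [0.15, -0.15, 0], "rot": [0, 0, 1], "jaw": -1}
    - {"xyz": [0.16, -0.14, 0], "rot": [0, 0, 1], "jaw": -1}
    - {"xyz": [0.17, -0.13, 0], "rot": [0, 0, 1], "jaw": -1}
    - {"xyz": [0.18, -0.12, 0], "rot": [0, 0, 1], "jaw": -1}
    - {"xyz": [0.19, -0.1, 0], "rot": [0, 0, 1], "jaw": -1}
    - {"xyz": [0.19, -0.09, 0], "rot": [0, 0, 1], "jaw": -1}
    - {"xyz": [0.2, -0.08, 0], "rot": [0, 0, 1], "jaw": -1}
    - {"xyz": [0.2, -0.06, 0], "rot": [0, 0, 1], "jaw": -1}
    - {"xyz": [0.21, -0.04, 0], "rot": [0, 0, 1], "jaw": -1}
    - {"xyz": [0.03, 0, 0], "rot": [0, 0, 0], "jaw": -1}
    - {"xyz": [0, 0, 0], "rot": [0, 0, 0], "jaw": -1}

```text
time_s: 33.0
eef_pos: [0.5121, -0.1514, 0.2676]
eef_rot: [-180.0, -0.0, 80.0]
wrist_force: [-2.5, -0.0, 7.9]
gripper_width: 0.219
gripper_force: 40.3
```

```bash
python3 s.py; python3 -c "
from plant import env
import numpy as np
d=env.sense()['eef_pos'][:2]-[.5254,-.0689];print(np.hypot(*d),np.radians(-100)-np.arctan2(d[1],d[0]))"
```

```text
[ 0.5121 -0.1514  0.2676] [-180.   -0.   80.] [-18.  31.  40. 116. -29.  43.  30.] F [-2.5 -0.   7.9] M [0.08 0.58 0.05] 0.219
0.08360123439240585 -0.014258187002389455
```

Back at rest. I open and rise away.

Request:
step_arm:
  increments:
    - {"xyz": [0, 0, 0], "rot": [0, 0, 0], "jaw": -0.3}
    - {"xyz": [0, 0, 0], "rot": [0, 0, 0], "jaw": 0}
    - {"xyz": [0, 0, 0], "rot": [0, 0, 0], "jaw": 0.2}
    - {"xyz": [0, 0, 0], "rot": [0, 0, 0], "jaw": 0.2}
    - {"xyz": [0, 0, 0.5], "rot": [0, 0, 0], "jaw": 0.2}
    - {"xyz": [0, 0, 0.9], "rot": [0, 0, 0], "jaw": 0.2}
    - {"xyz": [0, 0, 0.9], "rot": [0, 0, 0], "jaw": 0.2}
    - {"xyz": [0, 0, 0.9], "rot": [0, 0, 0], "jaw": 0.2}
    - {"xyz": [0, -1, 0.8], "rot": [0, 0, 0], "jaw": 0.2}
    - {"xyz": [0, -1, 0], "rot": [0, 0, 0], "jaw": 0.2}
    - {"xyz": [0, -1, 0], "rot": [0, 0, 0], "jaw": 0.2}
    - {"xyz": [0, -1, 0], "rot": [0, 0, 0], "jaw": 0.2}
    - {"xyz": [0, -1, 0], "rot": [0, 0, 0], "jaw": 0.2}
    - {"xyz": [0, 0, 0], "rot": [0, 0, 0], "jaw": 0.2}

```text
time_s: 34.75
eef_pos: [0.5113, -0.3037, 0.3882]
eef_rot: [179.9, 0.1, 79.8]
wrist_force: [-0.8, 0.4, -0.2]
gripper_width: 0.603
gripper_force: 0.0
```

Run:
```python
from h import *
o=[]
for n,w in(("scene",(270,130,410,270)),("top",(265,130,405,260))):
    im,d=env.grab_frame(n); cv2.imwrite(f"pics/{n}5.png",im)
    x0,y0,x1,y1=w; o.append(cv2.resize(im[y0:y1,x0:x1],(400,400),interpolation=cv2.INTER_CUBIC))
cv2.imwrite("pics/c6.png",np.hstack(o)); t=im
B=blob(t,(378,222,395,239),lambda a:a.max(2)<70,(386,231)); print(B.mean(0),"was 385.3 231.0")
for n,w,q in(("L",(282,142,303,163),(292,152)),("R",(356,153,375,173),(365,164))):
    B=blob(t,w,lambda a:a.max(2)<75,q)
    v=cv2.fitLine(B.astype(np.float32),cv2.DIST_L2,0,.01,.01).ravel();m=v[2:]
    e=onplane("top",m+v[:2]*9,.14)-onplane("top",m-v[:2]*9,.14);print(n,np.degrees(np.arctan(e[1]/e[0])))
exec(open("s.py").read())
```

```text
[385.27358491 231.        ] was 385.3 231.0
L 41.2764386319344
R 63.86703342854562
[ 0.5122 -0.301   0.3875] [180.  -0.  80.] [ -8.  28.  47. 103. -23.  59.  38.] F [-0.4 -0.2 -0.1] M [-0.06  0.    0.  ] 0.599
```

View pics/c6.png

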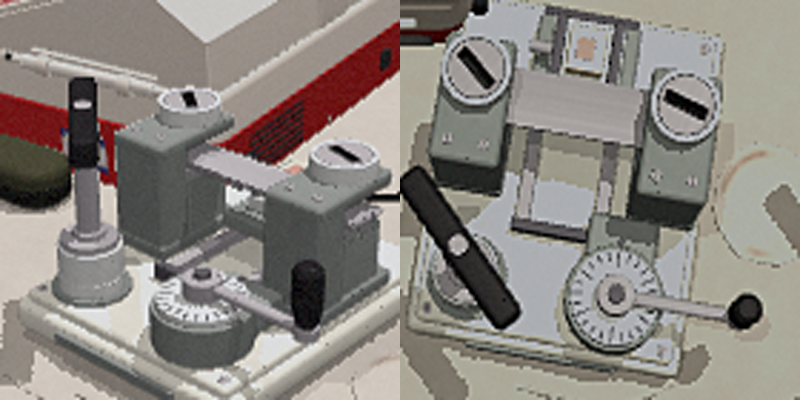

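The final crop shows the key upright with its flange on the boss, the knob back at (385.3,231.0) where it started, and the slots at about 41° and 64°, as predicted for tight. I hand the job in.

```bash
python3 -c "
from plant import env
print(env.sign_off())"
```

```text
the job is handed in; nothing more can be done
None
```

The job is handed in, with no verdict returned: both clamp screws were felt up tight, the key stands upright in its hole, and the feed lever was swung to its stop and eased back to rest. I did not measure the dial's turn.

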